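Swap the jaw models back into their own trays

ROBOT

A 6-joint arm with a two-finger parallel gripper is mounted at the origin on the work surface. World frame = base frame: x ahead of the robot, y to its left, z up, the work surface at z = 0. Lengths are in m, angles in rad, forces in N, time in s.
With the tool pointing down it reaches from about 0.275 to 0.725 m from the base axis. Payload 15.9 kg.
Tool frame: the origin (TCP) lies at the very end of the fingers, on their centre line; the grasp point (between the pads) lies 19 mm behind it; z points along the fingers, y is the line along which they close (so a half turn about z gives the same grasp; the last joint's range is limited). The gripper opens to 85 mm and grips with 20 to 120 N. Pads are 22 mm wide; open, the fingers measure 114 mm over their backs; the gripper's body (76 mm by 85 mm) begins 54 mm behind the grasp point. The pads swing forward as they close: fully open they stand 13 mm farther back than shut.
Start: joints at [-1.333, 0.213, -0.034, 1.323, 0, 1.571], TCP at [0.118, -0.486, 0.231] pointing down, gripper open.
Joint ranges: [-2.98, 2.98], [-0.74, 1.72], [-1.14, 1.35], [-2.1, 2.04], [-1.57, 1.44], [-3.14, 3.14]. Speed limits (rad/s): [1.89, 1.89, 2.39, 2.57, 3.14, 3.14].

INTERFACE

Orientations are given as a rotation vector (axis times angle).
In Python, from bench import manip, command_gripper, kinematics, readout, read_camera, sign_off, models gives the robot as it stands. Calls block until the motion is done:
- manip.goto(position, orientation): joint-space move of the TCP to a pose.
- manip.move_linear(position, rot=None, vel=0.15, guard=None): straight line of the TCP; rot=None keeps the orientation; vel is the mean speed in m/s. With guard (N) it stops when the force on the tool has changed by that much, and returns True; else False.
- manip.goto_joints(angles): joint-space move.
- command_gripper(opening, strength=None): finger opening in m; strength is the grip in N (None keeps the last); returns when the fingers have stopped.
- manip.hold(seconds).
- kinematics.ik(position, orientation): joint angles nearest the present ones, or None.
- readout.sense(): the state.
- read_camera(name): name is "side" or "top" or "wrist"; returns a dict with "pixels" (400x640x3 uint8, red, green, blue), "depth" (400x640 float32, m along the optical axis (not along the pixel's ray), 0 where there is no reading), "fx", "fy", "cx", "cy" (pixels), "dist" ([k1, k2, p1, p2, k3] as OpenCV has them; the pictures are not rectified), "world_to_cam" (4x4, takes a point from world to camera coordinates). Camera axes: x right, y down, z forward; pixel columns grow to the right and rows downward; lengths in m; the calibration is good to about 2 mm. A picture is of the moment at which its call begins.
A pose or a line that the arm cannot do raises manip.Unreachable and nothing moves.
- sign_off(): hands the job in; it is judged then, once.
Trained networks look in the newest picture that a camera, given by its name, has taken for a name from the list of things; names that differ only in an ending like _2 or _b are one class to them, and where a whole thing is asked for, a point or a joint stands for the part that bears it (a point fixed in the world has none). Each returns a list of dicts, best first, with "confidence" (0 to 1); they miss things now and then, are a little off and sometimes report something else, mostly with a low value. They report only what shows in the picture. A call takes as long as a camera call.
- models.cut_out(target, camera): "region" (400x640 bool, what is visible of it) and "location" ([column, row] in pixels, amid what is visible of it).
The state is a dict: "time": time; "joint_pos": joint angles; "qd": joint speeds; "tau": joint torques, N m; "eef_pos": TCP position; "tool_rot": TCP orientation; "ft_force": force on the tool from outside, world axes, zero at the start; "ft_torque": the same for the moment, N m; "width": finger opening in m; "grip_force": force on a finger pad.
Only numpy, scipy, OpenCV 4.12 (cv2) and the standard library are available. Lean on these libraries where they do the work, as an engineer would, in place of code of your own. Each camera call takes 0.05 s, during which the arm holds its last target. There are 200 camera calls.

TASK

After the tooth-care lesson the three small jaw models were put away in one another's trays. Stand one of them on the empty cork mat to make room, then bring every model to the tray of its own colour, turned so that its D-shaped base lies fully down inside the rim. Keep the models upright, and leave the dish of flossers, the tumbler of toothbrushes and the toothpaste carton where they are.

Things in the scene. Friction and masses are not known exactly. Their poses are not given: they have to be found in the camera images.
- blue_model_center (a point): Small blue jaw model, loose, at first in another's tray. 56 mm wide (y), 58 mm long (x), 45 mm high: upright D-shaped block 30 mm high; on it pink gum and white teeth, 3 mm in from its edge. Point: centre of the D, 22.5 mm above the underside. z up, -x to the round front (half circle, radius 28 mm), +x to the flat back. Flat sides (+y, -y) to grip run from x = -1 to +29 mm. 120 to 220 g. Healthy teeth.
- yellow_model_center (a point): Small yellow jaw model, loose, at first in another's tray. 56 mm wide (y), 58 mm long (x), 45 mm high: upright D-shaped block 30 mm high; on it pink gum and white teeth, 3 mm in from its edge. Point: centre of the D, 22.5 mm above the underside. z up, -x to the round front (half circle, radius 28 mm), +x to the flat back. Flat sides (+y, -y) to grip run from x = -1 to +29 mm. 120 to 220 g. Some brown teeth.
- green_model_center (a point): Small green jaw model, loose, at first in another's tray. 56 mm wide (y), 58 mm long (x), 45 mm high: upright D-shaped block 30 mm high; on it pink gum and white teeth, 3 mm in from its edge. Point: centre of the D, 22.5 mm above the underside. z up, -x to the round front (half circle, radius 28 mm), +x to the flat back. Flat sides (+y, -y) to grip run from x = -1 to +29 mm. 120 to 220 g. Two teeth missing.
- blue_tray: Shallow blue D-shaped tray, fixed, its foot plate 86 x 88 mm, at first holding a model of another colour. Origin: on the desk under the pocket's centre; z up, -x to the round front, +x to the flat back: a model fits with centre over origin and x along x. Floor and plate 3 mm, raised rim (73 x 75 mm outside) 9 mm above the desk; sloping rim leaves 2.5 mm round a model at the floor, 5 mm at the top.
- yellow_tray: Shallow yellow D-shaped tray, fixed, its foot plate 86 x 88 mm, at first holding a model of another colour. Origin: on the desk under the pocket's centre; z up, -x to the round front, +x to the flat back: a model fits with centre over origin and x along x. Floor and plate 3 mm, raised rim (73 x 75 mm outside) 9 mm above the desk; sloping rim leaves 2.5 mm round a model at the floor, 5 mm at the top.
- green_tray: Shallow green D-shaped tray, fixed, its foot plate 86 x 88 mm, at first holding a model of another colour. Origin: on the desk under the pocket's centre; z up, -x to the round front, +x to the flat back: a model fits with centre over origin and x along x. Floor and plate 3 mm, raised rim (73 x 75 mm outside) 9 mm above the desk; sloping rim leaves 2.5 mm round a model at the floor, 5 mm at the top.
- mat: Square cork mat, 110 x 110 mm, 3 mm thick, fixed to the desk, empty at the start: the free spot. Origin at the centre of its underside, on the desk; z up.
- dish: Bystander: low white dish, 86 mm across and 22 mm high, with coloured plastic flossers in it to 30 mm height, loose. Origin at the centre of its underside.
- tumbler: Bystander: clear tumbler, 72 mm across and 95 mm high, with two toothbrushes standing in it to about 180 mm height, loose. Origin at the centre of its underside.
- paste_carton: Bystander: white and red toothpaste carton lying flat, 165 mm long (y), 36 mm wide (x) and 36 mm high, loose. Origin at the centre of its underside.

How it is judged:
By the outcome, as a careful person would: the job done as asked, in the order asked, and still so for the second after the job is handed in, with the robot touching nothing.
It also fails if it takes over 102 s, if anything falls off the work surface, if the arm or the gripper's body presses on something with over 40 N, if the wrist force passes 120 N, or if a joint passes its speed limit or range.

## Working session

There is one attempt and no reset: what is moved stays moved. The work goes in short steps, each a Python script; the robot and the scene stay as the last script left them, time stands still between calls to the robot, and variables do not carry over. Pictures are saved under pics/ and viewed, at most 14 in all, crops included, and the job is handed in when it is done.

```bash
mkdir -p pics; ls
python3 - <<'E'
from bench import *
import cv2,numpy as np
for n in("top","side"):
    c=read_camera(n); cv2.imwrite(f"pics/{n}0.png",c["pixels"][:,:,::-1]); np.savez(f"{n}0.npz",**c)
    print(n,c["fx"],c["dist"],np.round(np.linalg.inv(c["world_to_cam"]),3).tolist())
s=readout.sense();print(s["time"],s["tool_rot"],s["width"])
E
```

```text
pics
top 385.33676237928535 [-0.04853365  0.          0.          0.          0.        ] [[-0.024, -0.985, 0.171, 0.329], [-1.0, 0.023, -0.011, 0.003], [0.007, -0.172, -0.985, 1.147], [0.0, 0.0, 0.0, 1.0]]
side 376.47735653305017 [-0.08437732  0.          0.          0.          0.        ] [[-0.926, -0.268, 0.265, 0.224], [-0.377, 0.68, -0.629, 0.781], [-0.011, -0.682, -0.731, 0.963], [0.0, 0.0, 0.0, 1.0]]
0.1 [-3.11842711e+00 -3.72483994e-01  1.94101441e-04] 0.08527126460960142
```

View pics/top0.png

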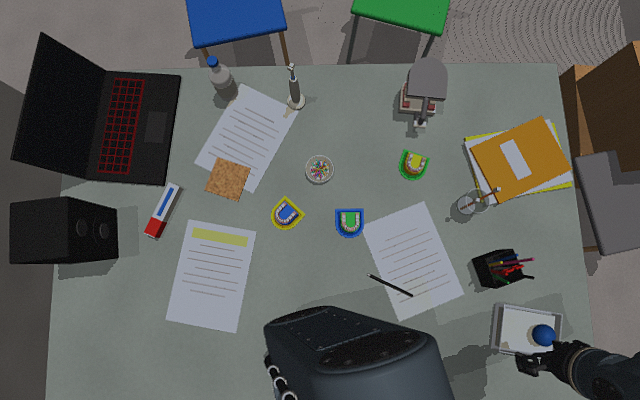

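View pics/side0.png

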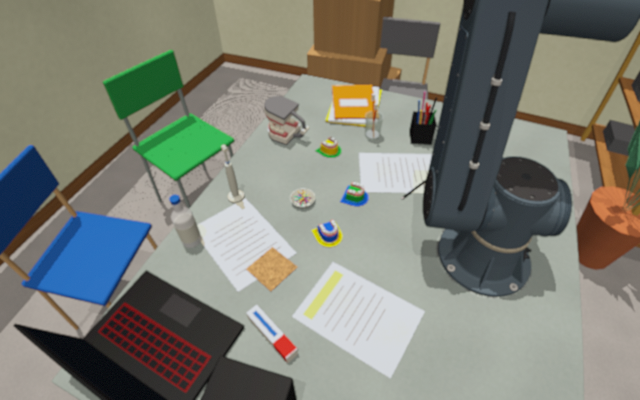

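The top picture shows the blue model in the yellow tray (286,213), green in the blue tray (349,222) and yellow in the green tray (414,164). The mat is empty at (228,179), the dish is at (319,170) and the tumbler at (470,203). I'll fit extruded-D silhouettes to the network masks.

```bash
cat > h.py <<'E'
from bench import *
import cv2, numpy as np, json
from scipy.optimize import minimize
from scipy.spatial.transform import Rotation as R
def D(off):  # D outline, grown by off
    r=28+off; a=np.linspace(np.pi/2,1.5*np.pi,40)
    p=np.c_[-1+r*np.cos(a),r*np.sin(a)]
    return np.vstack([p,[[29+off,-r],[29+off,r]]])/1000
def ext(o,z): return np.c_[o,np.full(len(o),z)]
def model_pts(z0): return [np.vstack([ext(D(0),z0),ext(D(0),z0+.03),ext(D(-3),z0+.045)])]
TRAY=[np.vstack([ext(D(15),0),ext(D(15),.003)]),np.vstack([ext(D(8.5),0),ext(D(8.5),.009)])]
S=np.array([[1,1],[1,-1],[-1,-1],[-1,1]])*.055
MAT=[np.vstack([ext(S,0),ext(S,.003)])]
def proj(c,P):
    M=c["world_to_cam"]; K=np.array([[c["fx"],0,c["cx"]],[0,c["fy"],c["cy"]],[0,0,1]])
    return cv2.projectPoints(np.asarray(P,float),cv2.Rodrigues(M[:3,:3].copy())[0],M[:3,3],K,np.array(c["dist"]))[0][:,0]
def render(c,parts,p,ss=4):
    m=np.zeros((400*1,640),np.float32)
    big=np.zeros((400*ss,640*ss),np.uint8)
    cs,sn=np.cos(p[2]),np.sin(p[2])
    for q in parts:
        w=q.copy(); w[:,0]=p[0]+cs*q[:,0]-sn*q[:,1]; w[:,1]=p[1]+sn*q[:,0]+cs*q[:,1]
        h=cv2.convexHull(((proj(c,w)+.5)*ss*16-8).round().astype(np.int32))
        cv2.fillConvexPoly(big,h,255,shift=4)
    return cv2.resize(big,(640,400),interpolation=cv2.INTER_AREA)/255.
def ray(c,px,z):
    K=np.array([[c["fx"],0,c["cx"]],[0,c["fy"],c["cy"]],[0,0,1]])
    u=cv2.undistortPoints(np.array([[px]],float),K,np.array(c["dist"]))[0,0]
    T=np.linalg.inv(c["world_to_cam"]); d=T[:3,:3]@[u[0],u[1],1]; o=T[:3,3]
    return (o+d*(z-o[2])/d[2])[:2]
def fit(c,mask,parts,z,yaws=None,ss=4):
    m=mask.astype(float); ys,xs=np.nonzero(mask); x0=ray(c,[xs.mean(),ys.mean()],z)
    f=lambda q:1-(lambda r:np.minimum(r,m).sum()/np.maximum(r,m).sum())(render(c,parts,[q[0]/100,q[1]/100,q[2]/5],ss))
    ya=np.arange(0,2*np.pi,np.pi/6) if yaws is None else yaws
    best=sorted(((f([x0[0]*100,x0[1]*100,y*5]),y) for y in ya))[:2]
    rs=[minimize(f,[x0[0]*100,x0[1]*100,y*5],method="Nelder-Mead",options=dict(initial_simplex=np.array([x0[0]*100,x0[1]*100,y*5])+np.array([[0,0,0],[.6,0,0],[0,.6,0],[0,0,1.]]),maxiter=90,xatol=.005,fatol=1e-4)) for _,y in best]
    r=min(rs,key=lambda r:r.fun)
    return [r.x[0]/100,r.x[1]/100,r.x[2]/5],1-r.fun
def seg(n,cam):
    l=models.cut_out(n,cam); return (l[0]["region"],l[0]["confidence"]) if l else (None,0)
def down(yaw): # tool z down, tool y along world angle yaw
    y=np.array([np.cos(yaw),np.sin(yaw),0]); z=np.array([0,0,-1.]); x=np.cross(y,z)
    return R.from_matrix(np.c_[x,y,z]).as_rotvec()
E
python3 - <<'E'
from h import *
c=read_camera("top"); P={}
pairs=dict(yellow="blue",blue="green",green="yellow")
for t,m in pairs.items():
    mm,cm=seg(m+"_model_center","top"); tm,ct=seg(t+"_tray","top")
    p,i=fit(c,mm,model_pts(.003),.02); q,j=fit(c,tm|mm,TRAY+[],.003)
    print(t,"tray",np.round(q,3),round(j,3),ct,"|",m,np.round(p,3),round(i,3),cm, "depthcheck")
    P[t]=q;P[m+"_m"]=p
mk,cf=seg("mat","top"); q,j=fit(c,mk,MAT,.003,yaws=np.arange(0,1.5,.3)); print("mat",q,j,cf); P["mat"]=q
for n,z in(("dish",.015),("tumbler",.05),("paste_carton",.02)):
    l=models.cut_out(n,"top")
    if l: print(n,ray(c,l[0]["location"],z),l[0]["confidence"])
json.dump(P,open("P.json","w"))
w=read_camera("wrist"); s=readout.sense()
T=np.eye(4);T[:3,:3]=R.from_rotvec(s["tool_rot"]).as_matrix();T[:3,3]=s["eef_pos"]
print(np.round(np.linalg.inv(T)@np.linalg.inv(w["world_to_cam"]),3),w["fx"],s["time"])
E
```

```text
yellow tray [0.467 0.101 5.468] 0.829 0.82 | blue [0.467 0.098 5.59 ] 0.898 0.67 depthcheck
blue tray [ 0.44  -0.09  -0.007] 0.927 0.74 | green [ 0.44  -0.088 -0.039] 0.947 0.88 depthcheck
green tray [ 0.61  -0.291  5.889] 0.926 0.53 | yellow [ 0.609 -0.29   5.892] 0.924 0.93 depthcheck
mat [np.float64(0.5838453907944954), np.float64(0.2762443226201695), np.float64(-0.33299513840700135)] 0.9592685781158573 0.85
dish [ 0.60347053 -0.00154638] 0.59
tumbler [ 0.48462514 -0.4539714 ] 0.92
paste_carton [0.49695653 0.462256  ] 0.61
[[-0.    -0.944 -0.33   0.085]
 [ 1.    -0.    -0.001 -0.001]
 [ 0.    -0.33   0.944 -0.143]
 [ 0.     0.     0.     1.   ]] 288.7012521599874 0.7
```

```bash
cat >> h.py <<'E'
GX=.011; ZG=.011
def load(): return json.load(open("P.json"))
def save(P): json.dump(P,open("P.json","w"))
def pose(p,z,dx=GX):
    return [p[0]+dx*np.cos(p[2]),p[1]+dx*np.sin(p[2]),z], down(p[2]+np.pi/2+FL)
FL=0
def look(p,tray,model,name,pic=False,z=.14):
    manip.goto(*pose(p,z,0)); c=read_camera("wrist")
    mm,cm=seg(model+"_model_center","wrist") if model else (None,0)
    out={}
    ya=[p[2]-.15,p[2],p[2]+.15]
    u=np.zeros((400,640),bool) if mm is None else mm
    if mm is not None: out["m"],i=fit(c,mm,model_pts(.003),.02,ya,2); print("model",np.round(out["m"],4),round(i,3),cm)
    if tray:
        tm,ct=seg(tray,"wrist"); out["t"],j=fit(c,tm|u,TRAY+(model_parts(out["m"],p) if 0 else []),.003,ya,2); print("tray",np.round(out["t"],4),round(j,3),ct)
    im=c["pixels"][:,:,::-1].copy()
    for k,parts in(("m",model_pts(.003)),("t",TRAY)):
        if k in out:
            r=(render(c,parts,out[k],2)>.5).astype(np.uint8)
            cv2.drawContours(im,cv2.findContours(r,cv2.RETR_EXTERNAL,cv2.CHAIN_APPROX_NONE)[0],-1,(255,0,255),1)
    cv2.imwrite(f"pics/{name}.png",im)
    return out,c
E
python3 - <<'E'
import h
from h import *
P=load()
for k in P: P[k][2]=(P[k][2]+np.pi)%(2*np.pi)-np.pi
save(P)
for f in(0,np.pi):
    h.FL=f
    print(f,{k:(None if (j:=kinematics.ik(*pose(P[k],.011))) is None else np.round(j[[0,5]] if hasattr(j,'shape') else [j[0],j[5]],2)) for k in P})
h.FL=0
o,c=look(P["yellow"],"yellow_tray","blue","w1"); print(readout.sense()["time"],P["yellow"],P["blue_m"])
P["yellow"]=o["t"];P["blue_m"]=o["m"];save(P)
E
```

```text
0 {'yellow': array([0.19, 1.01]), 'blue_m': array([0.19, 0.88]), 'blue': array([-0.2 , -0.19]), 'green_m': array([-0.19, -0.15]), 'green': array([-0.44, -0.05]), 'yellow_m': array([-0.44, -0.05]), 'mat': array([0.43, 0.76])}
3.141592653589793 {'yellow': array([ 0.19, -2.13]), 'blue_m': array([ 0.19, -2.26]), 'blue': array([-0.2 ,  2.95]), 'green_m': array([-0.19,  2.99]), 'green': array([-0.44,  3.09]), 'yellow_m': array([-0.44,  3.09]), 'mat': array([ 0.43, -2.38])}
model [ 0.4689  0.1026 -0.7753] 0.92 0.7
tray [ 0.4703  0.1021 -0.7627] 0.946 0.9
3.3 [0.4672446776367828, 0.1009249521646172, -0.8156511682241234] [0.46712464611601306, 0.09816225225119561, -0.6928893687103113]
```

View pics/w1.png

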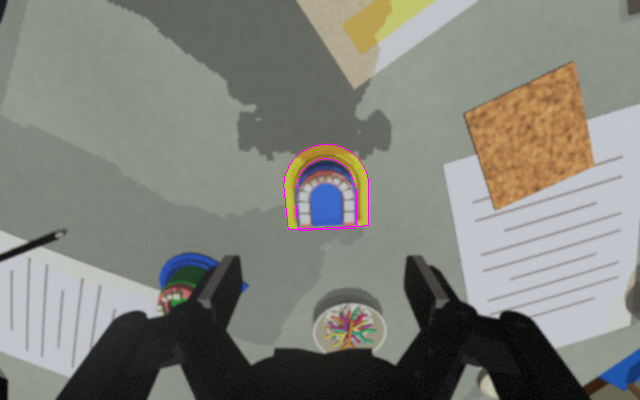

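The picture shows the tray outline (285–368, 143–230) and the blue model fitted well. Grasp and move it to the mat.

```bash
cat >> h.py <<'E'
def pick(p,zt=.10):
    command_gripper(.085,50)
    q,r=pose(p,ZG+.05); manip.goto(q,r)
    q[2]=ZG; hit=manip.move_linear(q,vel=.06,guard=12)
    s=readout.sense(); print("down hit",hit,np.round(s["eef_pos"],4))
    command_gripper(.04,50); s=readout.sense(); print("grip",round(s["width"],4),round(s["grip_force"],1))
    z0=s["eef_pos"][2]; q[2]=zt; manip.move_linear(q,vel=.12)
    s=readout.sense(); print("lifted",round(s["width"],4),round(s["grip_force"],1),"Fz",np.round(s["ft_force"],1)); return z0
def place(p,z0,zt=.10,rel=.002):
    q,r=pose(p,zt); manip.goto(q,r)
    q[2]=z0+.012; manip.move_linear(q,vel=.12)
    q[2]=z0-.001; hit=manip.move_linear(q,vel=.02,guard=6)
    s=readout.sense(); print("place hit",hit,"dz mm",round(1000*(s["eef_pos"][2]-z0),2),np.round(s["ft_force"],1))
    command_gripper(.085); q[2]=zt; manip.move_linear(q,vel=.15)
    print("t",readout.sense()["time"])
E
python3 - <<'E'
from h import *
P=load(); z=pick(P["blue_m"]); place(P["mat"],z)
o,c=look(P["green"],"green_tray","yellow","w2"); print(readout.sense()["time"],P["green"],P["yellow_m"])
P["green"]=o["t"];P["yellow_m"]=o["m"];save(P)
E
```

```text
down hit False [0.477  0.095  0.0113]
grip 0.0549 53.0
lifted 0.0556 53.1 Fz [ 0.2 -0.8 -2.6]
place hit True dz mm 0.05 [-1.1 -0.6  7.7]
t 9.6
model [ 0.5911 -0.2873  0.5947] 0.293 0.58
tray [ 0.6122 -0.2892 -0.3823] 0.42 0.79
11.7833 [0.6096606428229411, -0.29119647632589923, -0.39426416839906153] [0.6089904607450345, -0.2900058675395965, -0.3912921842109327]
```

View pics/w2.png

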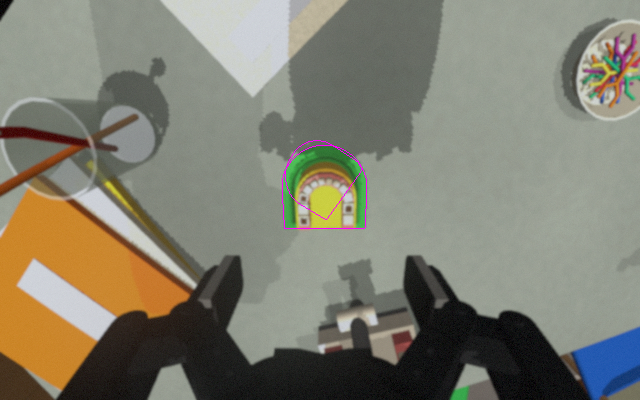

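The tray sits well within the picture (283–366, 143–230), but the model mask was polluted by something else. I'll pick the candidate nearest the expected spot and clip it.

```bash
cat >> h.py <<'E'
def look(p,tray,model,name,z=.14):
    manip.goto(*pose(p,z,0)); c=read_camera("wrist"); out={}
    e=proj(c,[[p[0],p[1],.02]])[0]; win=np.zeros((400,640),np.uint8); cv2.circle(win,tuple(int(v) for v in e),75,1,-1)
    def near(n):
        l=[d for d in models.cut_out(n,"wrist") if np.hypot(*(np.array(d["location"])-e))<45]
        print(n,[(round(d["confidence"],2),int(d["region"].sum())) for d in l])
        return (l[0]["region"]&(win>0)) if l else win>9
    mm=near(model+"_model_center"); tm=near(tray) if tray else None
    ya=[p[2]-.15,p[2],p[2]+.15]; jobs=[]
    if mm.sum()>1000: jobs.append(("m",mm,model_pts(.003)))
    if tray: jobs.append(("t",tm|mm,TRAY))
    im=c["pixels"][:,:,::-1].copy()
    for k,m,parts in jobs:
        if k=="t":
            f=np.zeros((400,640),np.uint8); cv2.drawContours(f,cv2.findContours(m.astype(np.uint8),cv2.RETR_EXTERNAL,cv2.CHAIN_APPROX_NONE)[0],-1,1,-1); m=f>0
        out[k],i=fit(c,m,parts,.01,ya,2); print(k,np.round(out[k],4),round(i,3))
        r=(render(c,parts,out[k],2)>.5).astype(np.uint8)
        cv2.drawContours(im,cv2.findContours(r,cv2.RETR_EXTERNAL,cv2.CHAIN_APPROX_NONE)[0],-1,(255,0,255),1)
    cv2.imwrite(f"pics/{name}.png",im)
    return out,c
E
python3 - <<'E'
from h import *
P=load()
o,c=look(P["green"],"green_tray","yellow","w3"); print(readout.sense()["time"])
json.dump(o,open("o.json","w"))
E
```

```text
yellow_model_center [(0.83, 3547)]
green_tray [(0.95, 2611)]
m [ 0.6118 -0.2878 -0.3809] 0.917
t [ 0.6129 -0.2893 -0.3916] 0.97
12.1833
```

View pics/w3.png

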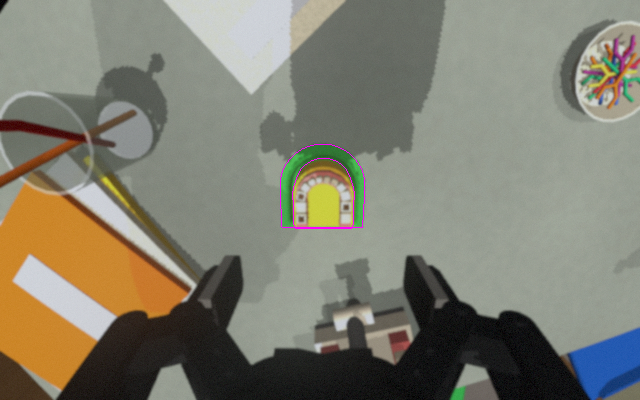

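Fit confirmed: green tray outline (281–364, 144–228), with the yellow model inside. Next I'll check the wrist calibration bias with a half-turned look at the now-empty yellow tray.

Run:
```python
import h
from h import *
P=load(); o=json.load(open("o.json")); P["green"]=o["t"];P["yellow_m"]=o["m"];save(P)
h.FL=np.pi
o,c=look(P["yellow"],"yellow_tray","blue","w4"); a=np.array(P["yellow"]);d=np.array(o["t"])-a
y=a[2]; print("diff in tray frame mm",1000*(d[0]*np.cos(y)+d[1]*np.sin(y)),1000*(-d[0]*np.sin(y)+d[1]*np.cos(y)),d[2],readout.sense()["time"])
```

```text
blue_model_center []
yellow_tray [(0.73, 6381)]
t [ 0.4704  0.1025 -0.7648] 0.976
diff in tray frame mm -0.17925489617546447 0.35442979070238556 -0.002087542985693802 14.1583
```

The wrist camera's bias is below 0.3 mm, so carry on.

Run:
```python
from h import *
P=load(); z=pick(P["yellow_m"]); place(P["yellow"],z)
o,c=look(P["blue"],"blue_tray","green","w5"); print(readout.sense()["time"],P["blue"],P["green_m"])
P["blue"]=o["t"];P["green_m"]=o["m"];save(P)
```

```text
down hit False [ 0.6222 -0.292   0.0114]
grip 0.0547 53.8
lifted 0.0551 53.0 Fz [-0.8 -0.4 -1.7]
place hit True dz mm -0.05 [-2.5 -0.6 10.6]
t 22.5167
green_model_center [(0.78, 3573)]
blue_tray [(0.71, 2563)]
m [ 0.4415 -0.0889 -0.0426] 0.921
t [ 0.4427 -0.0891 -0.0074] 0.975
23.7333 [0.4397407377633232, -0.0904527495081095, -0.007121485446424991] [0.4399397982102687, -0.0878620996822975, -0.03929851704816256]
```

View pics/w5.png

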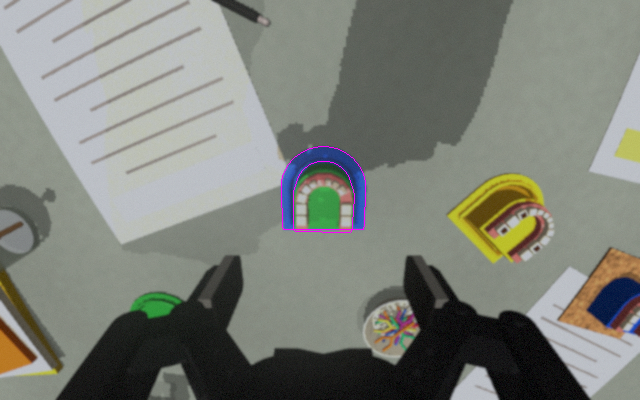

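The yellow model sits in the yellow tray (505,220), seen obliquely, and the fit of the green model in the blue tray at (323,190) is good. Continue, and check yellow on the way.

Run:
```python
from h import *
P=load(); z=pick(P["green_m"]); place(P["green"],z)
o,c=look(P["mat"],None,"blue","w6"); P["blue_m"]=o["m"]; save(P); print("mat",P["mat"])
z=pick(P["blue_m"]); place(P["blue"],z)
for t in("blue","yellow","green"):
    o,c=look(P[t],t+"_tray",t,"f_"+t); print(t,P[t])
print(readout.sense()["time"])
a=[cv2.imread(f"pics/f_{t}.png")[100:270,200:450] for t in("blue","yellow","green")]
cv2.imwrite("pics/fin.png",cv2.resize(np.hstack(a),(795,180)))
```

```text
down hit False [ 0.4527 -0.0894  0.0113]
grip 0.0548 52.1
lifted 0.055 53.0 Fz [ 0.2  0.2 -1.2]
place hit True dz mm 0.04 [-1.1  0.3  7.5]
t 30.2083
blue_model_center [(0.57, 3474)]
m [ 0.5846  0.2754 -0.3   ] 0.899
mat [0.5838453907944954, 0.2762443226201695, -0.33299513840700135]
down hit False [0.5954 0.2722 0.0114]
grip 0.0553 53.3
lifted 0.0551 52.9 Fz [ 0.5  0.8 -3.2]
place hit True dz mm -0.04 [-1.8  0.3 10.5]
t 39.2333
blue_model_center [(0.83, 3509)]
blue_tray [(0.92, 2459)]
m [ 0.441  -0.0889 -0.0061] 0.908
t [ 0.4429 -0.0895 -0.0073] 0.954
blue [0.44269487631008203, -0.08914718854592019, -0.0074419617179407845]
yellow_model_center [(0.92, 3466)]
yellow_tray [(0.74, 2594)]
m [ 0.4701  0.1024 -0.7645] 0.896
t [ 0.4705  0.1018 -0.7542] 0.965
yellow [0.4703064216097092, 0.1021233101111556, -0.7627290409434812]
green_model_center [(0.96, 3501)]
green_tray [(0.84, 2587)]
m [ 0.6129 -0.2896 -0.3573] 0.908
t [ 0.6132 -0.2898 -0.3821] 0.966
green [0.6128696653842896, -0.2892891627491736, -0.39161469481821953]
42.6
```

View pics/fin.png

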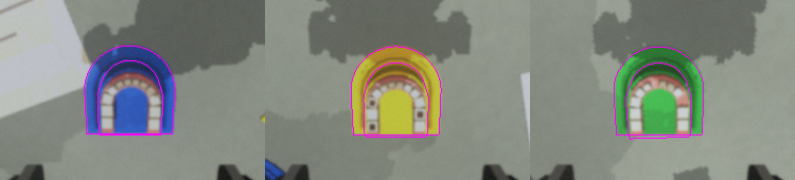

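All three models lie in their own trays, centred to within 2 mm, and each came down at floor height. Hand in.

```bash
python3 -c "
from bench import *
print(sign_off())"
```

```text
the job is handed in; nothing more can be done
None
```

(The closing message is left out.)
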